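# Snap the retaining ring onto the modelling turntable

### The arm

A 6-joint arm with a two-finger parallel gripper is mounted at the origin on the work surface. World frame = base frame: x ahead of the robot, y to its left, z up, the work surface at z = 0. Lengths are in m, angles in rad, forces in N, time in s.
With the tool pointing down it reaches from about 0.375 to 0.75 m from the base axis. Payload 9 kg.
Tool frame: the origin (TCP) lies between the finger pads; the fingertips stand 22 mm ahead of it and the grasp point (between the pads) lies 3 mm ahead of it (ctrl.nose_length is the distance from the TCP to the fingertips, in m); z points along the fingers, y is the line along which they close (so a half turn about z gives the same grasp; the last joint's range is limited). The gripper opens to 85 mm and grips with 20 to 120 N. Pads are 22 mm wide; open, the fingers measure 114 mm over their backs; the gripper's body (76 mm by 85 mm) begins 54 mm behind the grasp point. The pads swing forward as they close: fully open they stand 13 mm farther back than shut.
Start: joints at [0.969, 0.104, 0.097, 1.564, 0, 1.353], TCP at [0.225, 0.556, 0.253] pointing down, gripper open.
Joint ranges: [-2.99, 2.99], [-0.84, 1.86], [-1.1, 1.16], [-1.84, 2.11], [-1.51, 1.56], [-3.14, 3.14]. Speed limits (rad/s): [2.22, 2.22, 2.57, 3.14, 3.14, 3.14].

### API

Orientations are given as a unit quaternion [x, y, z, w].
In Python, from station import ctrl gives the robot as it stands.
- The arm moves only by the shell command python3 -m crank 'ROWS'. ROWS is JSON, a list of rows, each a list of 3 entries, a list of its own where there are three numbers: the shift along the world's x, y, z in mm, then the turn about the world's z in degrees, then the finger opening in mm, from 0 to 85.4. A call has exactly 8 rows; each row is the pose to reach, as a shift and turn from the pose commanded when the call began; what a row does not reach only later rows make up. A row lasts 1/12 s, in which the tool goes at most 41.7 mm and 7.16 degrees, less where a joint would pass 70% of its speed; a pose out of reach is approached as far as the arm can. A call with a gripper value outside its range is refused whole. The fingers move at their own pace and stop on an object; the grip force is fixed at half the most. Time passes only in rows, so rows that repeat a pose let the fingers close, or fill a call up. It gives the time, the measured TCP pose, the force, the opening and the grip force at its end, in the units of the state.
- ctrl.sense(): the state, without advancing time (a new reading comes with each control period).
- ctrl.snapshot(name): name is "side" or "top"; returns the picture (480x640x3 uint8, red, green, blue); there is no depth.
- ctrl.camera_params(name): a dict with "K" (3x3 intrinsics, pixels), "R" (3x3) and "t" (3): a world point X has camera coordinates R X + t. Camera axes: x right, y down, z forward; pixel columns grow to the right and rows downward; lengths in m; the calibration is good to about 2 mm. A picture is of the moment at which its call begins. camera_params takes no time and is no camera call.
- ctrl.close_job(): hands the job in; it is judged then, once.
The state is a dict: "time_s": time; "joint_positions": joint angles; "dq": joint speeds; "effort": joint torques, N m; "position": TCP position; "tcp_rot": TCP orientation; "ft_force": force on the tool from outside, world axes, zero at the start; "wrist_torque": the same for the moment, N m; "finger_gap": finger opening in m; "grip_force": force on a finger pad.
Only numpy, scipy, OpenCV 4.12 (cv2) and the standard library are available. Lean on these libraries where they do the work, as an engineer would, in place of code of your own. Each camera call takes 0.05 s, during which the arm holds its last target. There are 200 camera calls.

### The job

In the sculptor's studio the wooden wheel of the modelling turntable still has to be locked onto its spindle. Take the red-eyed spring ring by its two upright eyes, squeeze them together so that the ring spreads, pass it over the spindle's head while spread, and let it close in the groove below, lying flat on the wheel, then let go. Leave the smaller blue-eyed ring where it is.

Things in the scene. Friction and masses are not known exactly. Their poses are not given: they have to be found in the camera images.
- ring_mid (a point): Loose red-eyed steel snap ring, 100 g: point on the axis of its round opening, half-way up its 6 mm thick bars (3 mm above its underside). z up, +x to its pivot 50 mm away, -x to its eyes. It reaches from x = -52 to +60 mm and is 60 mm wide closed, 75 mm spread. Two curved bars, hinged at the pivot, are sprung shut: opening 38 mm across.
- ring_eyes (a point): Grip point of the red ring, between its eyes: 41 mm towards -x and 31 mm above ring_mid; same axes, fixed to the pivot. Eyes: two upright red tabs with a hole mark, 22 (x) by 6 (y) mm, 16 to 48 mm above the underside, on the crossed ends of the bars. Over their outer faces along y: 60 mm closed, 16 mm squeezed. Keep finger tips 15 mm above the underside: the bars cross below.
- ring_left (a joint): Spread of the red ring: angle of each bar, rad, 0 closed to 0.21 (hard stop). Squeezing the eyes together along y spreads it, with about 7 N on each eye at full spread; so squeezed it can be carried. Let go, it springs shut.
- groove (a point): On the axis of the turntable's fixed round spindle, at the flat top of its 240 mm wooden wheel (67 mm above the table). Above this: groove (neck 33 mm wide) to 14 mm, head 45 mm wide to 17 mm, then tapering to 16 mm wide at 38 mm. In place, ring_mid is 3 mm above this point, any yaw. The spread ring passes the head most freely with ring_mid 3 mm past the axis towards its pivot.
- small_ring_mid (a point): Middle of the loose blue-eyed ring: same build and length, but an opening of only 26 mm, too small for this spindle. To be left alone.
Not all that is in view belongs to the job. Leave any pink look-alike of the part that bears ring_mid alone.

How it is judged:
On the way, in this order (a step that is already met when the one before it is completed fails the run):
1. the red-eyed ring, spread by its eyes, is held above the spindle's head (value of joint ring_left above 0.12 rad and horizontal distance between ring_mid and groove below 0.02 m and z of ring_mid in the frame of groove above 0.025 m), for 0.1 s.
2. the ring, still spread, is round the spindle at the height of the groove (value of joint ring_left above 0.08 rad and horizontal distance between ring_mid and groove below 0.015 m and z of ring_mid in the frame of groove below 0.014 m).
At the end, for the whole second after the job is handed in: The red-eyed ring is closed (spread below 0.08 rad) in the groove: its middle within 12 mm of the spindle axis and no more than 10 mm above the wheel's top, flat within 0.15 rad, let go; the blue-eyed ring within 30 mm of where it was (value of joint ring_left below 0.08 rad and horizontal distance between ring_mid and groove below 0.012 m and z of ring_mid in the frame of groove between -0.002 and 0.01 m and angle between ring_mid's own z axis and vertical below 0.15 rad and distance of small_ring_mid from where it was at the start of the episode below 0.03 m); the robot touches nothing.
It fails at once if the blue-eyed ring is moved by more than 30 mm (distance of small_ring_mid from where it was at the start of the episode above 0.03 m).
It also fails if it takes over 45 s, if anything falls off the work surface, if the arm or the gripper's body presses on something with over 40 N, if the wrist force passes 120 N, or if a joint passes its speed limit or range.

## Working session

There is one attempt and no reset: what is moved stays moved. The work goes in short steps, Python scripts to look and compute and a shell command to move; the robot and the scene stay as the last step left them, time stands still between calls to the robot, and variables do not carry over. Pictures are saved under pics/ and viewed, at most 10 in all, crops included, and the job is handed in when it is done.

```bash
mkdir -p pics; cat > h.py <<'E'
import numpy as np, cv2
from station import ctrl
def P(n):
    c=ctrl.camera_params(n); return [np.array(c[k],float) for k in("K","R","t")]
def px(n,X):
    K,R,t=P(n); p=K@(R@np.array(X,float)+t); return p[:2]/p[2]
def ray(n,u,v,z):
    K,R,t=P(n); d=R.T@np.linalg.inv(K)@[u,v,1]; c=-R.T@t; return c+d*(z-c[2])/d[2]
E
python3 - <<'E'
from h import *
for n in("top","side"):
    cv2.imwrite(f"pics/{n}0.png",ctrl.snapshot(n)[:,:,::-1]); K,R,t=P(n); print(n,K[0,0],-R.T@t,R[2])
E
```

```text
top 454.86058162650465 [ 0.37139269 -0.19844303  1.07903572] [ 0.12463139  0.01009209 -0.99215179]
side 508.19822283430887 [ 0.36025318 -1.09425712  0.70126118] [ 0.10569543  0.82019326 -0.56223794]
```

View pics/top0.png

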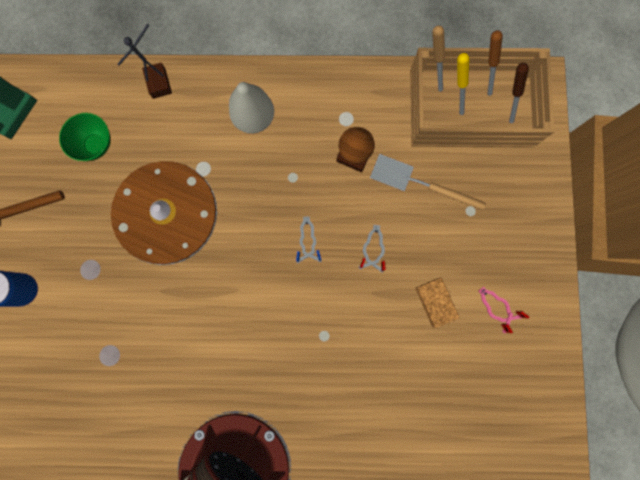

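View pics/side0.png

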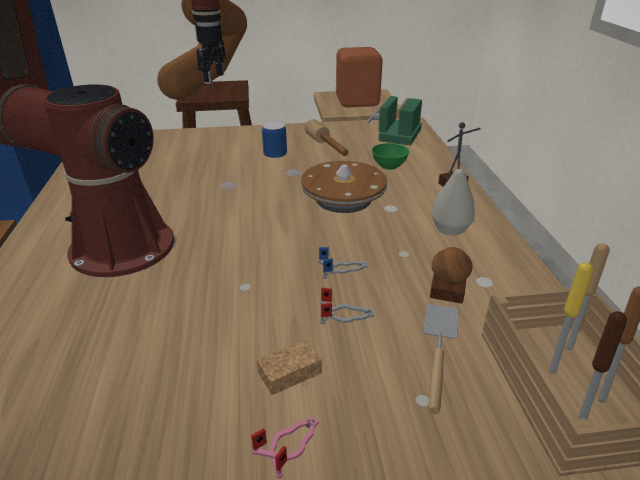

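The top view shows the spindle at (162,211), the red ring with its pivot near (377,229) and eyes near (365,265)/(382,267), the blue ring near (309,240), and the pink decoy at (500,310). The side view agrees, with the red eyes at (326,295)/(326,310). I'll zoom in on these.

```bash
python3 - <<'E'
from h import *
t=cv2.imread("pics/top0.png");s=cv2.imread("pics/side0.png")
f=lambda i,u,v,w,h,k:cv2.resize(i[v:v+h,u:u+w],None,fx=k,fy=k,interpolation=cv2.INTER_CUBIC)
a=f(t,340,210,65,75,4) ; b=f(t,110,155,110,75,4); c=f(s,300,235,90,100,3); d=f(s,290,150,110,70,4)
a=cv2.resize(a,(260,300)); 
out=np.zeros((600,800,3),np.uint8); out[:300,:260]=a; out[:300,300:740]=b; out[300:600,:270]=c; out[310:590,300:740]=d
cv2.imwrite("pics/z.png",out)
for n,i in(("top",t),("side",s)):
    i=i.astype(int);m=((i[:,:,2]>110)&(i[:,:,1]<60)&(i[:,:,0]<70)).astype(np.uint8)
    k,_,st,ce=cv2.connectedComponentsWithStats(m)
    for j in range(1,k):
        if st[j,4]>8 and ce[j][0]>310: print(n,st[j],ce[j].round(1))
E
```

```text
top [360 258   5  10  22] [362.2 262.7]
top [381 261   4  10  25] [383.1 264.9]
top [520 311   9   7  24] [524.2 314.4]
top [504 324   8   9  32] [508.  328.7]
side [321 288  11   3  19] [325.8 288.7]
side [321 303  10   3  17] [325.6 303.9]
```

View pics/z.png

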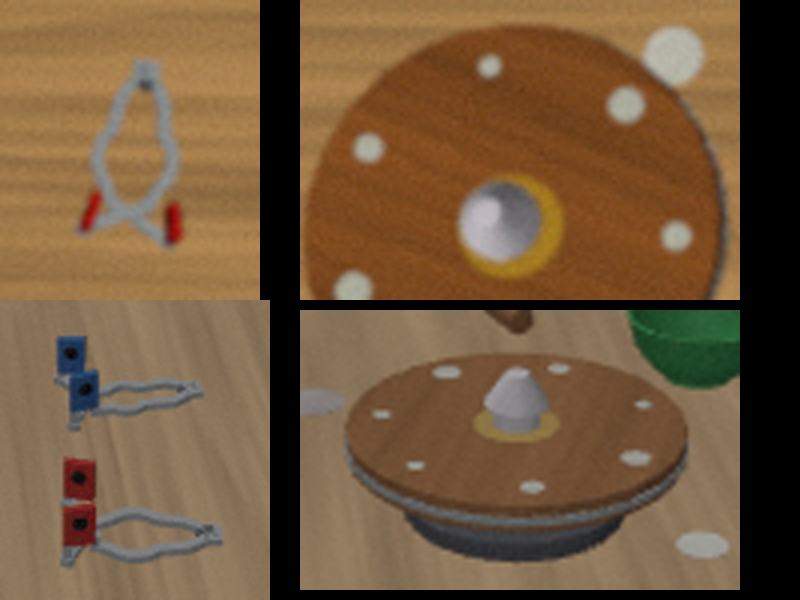

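The zoom shows both red-ring eyes, its pivot near top pixel (376,228), and the spindle tip near (157,207.6) top and (344,164.6) side. I'll fit poses to these points.

```bash
python3 - <<'E'
from h import *
from scipy.optimize import least_squares as ls
def show(n,O):
    r=ls(lambda p:np.concatenate([px(c,X(p))-uv for c,uv,X in O]),n); print(r.x.round(4),r.fun.round(1)); return r.x
# ring: x y yaw
L=lambda p,x,y,z:[p[0]+x*np.cos(p[2])-y*np.sin(p[2]),p[1]+x*np.sin(p[2])+y*np.cos(p[2]),z]
O=[("top",(376,228),lambda p:L(p,.05,0,.006)),
("top",(362.2,262.7),lambda p:L(p,-.041,.027,.043)),("top",(383.1,264.9),lambda p:L(p,-.041,-.027,.043)),
("side",(326,294.2),lambda p:L(p,-.041,.024,.034)),("side",(326,309.4),lambda p:L(p,-.041,-.03,.034)),
("side",(369.7,313),lambda p:L(p,.05,0,.006))]
p=show([.5,-.2,0.],O); print("eyes",L(p,-.041,0,.034))
g=lambda z:(lambda p:[p[0],p[1],z])
show([.5,.2],[("top",(157.1,207.6),g(.105)),("top",(162.6,211.1),g(.067)),("side",(343.9,164.6),g(.105)),("side",(343.9,178.4),g(.067))])
s=ctrl.sense();print(s["position"],s["tcp_rot"],s["finger_gap"])
from scipy.spatial.transform import Rotation as R; print(R.from_quat(s["tcp_rot"]).as_matrix().round(3))
for u,v in((300,257),(317,257),(307.5,219)): print("blue",ray("top",u,v,.03 if v>250 else .006))
E
```

```text
[ 0.506  -0.3166 -0.1466] [ 0.7 -0.3 -0.9 -0.7  1.6  0.8 -0.1 -1.3 -0.5  0.9  0.3 -1.6]
eyes [np.float64(0.4654459638786526), np.float64(-0.3106021130953319), 0.034]
[0.5789 0.1681] [-0.1 -0.1  0.5 -0.1 -0.   0.3 -0.3 -1. ]
[0.22449129 0.55610329 0.25258968] [ 1.90721375e-01  9.81644011e-01 -5.80461479e-04 -2.35768322e-04] 0.0852700917610093
[[-0.927  0.374 -0.001]
 [ 0.374  0.927 -0.001]
 [ 0.    -0.001 -1.   ]]
blue [ 0.48084878 -0.14295455  0.03      ]
blue [ 0.48123956 -0.18238585  0.03      ]
blue [ 0.57509604 -0.1581909   0.006     ]
```

```bash
python3 -m crank '[[[20,-32,0],2,85],[[40,-65,0],4,85],[[60,-98,0],6,85],[[80,-132,0],8,85],[[100,-165,0],10,85],[[120,-198,0],12,85],[[140,-231,0],13.6,85],[[160,-264,0],13.6,85]]'
python3 -m crank '[[[20,-33,0],0,85],[[40,-66,0],0,85],[[60,-99,0],0,85],[[78,-134,0],0,85],[[92,-172,0],0,85],[[98,-212,0],0,85],[[100,-252,0],0,85],[[100,-292,0],0,85]]'
python3 -m crank '[[[0,-40,0],0,85],[[0,-80,0],0,85],[[0,-120,0],0,85],[[-5,-160,0],0,85],[[-10,-200,-10],0,85],[[-15,-240,-20],0,85],[[-19,-280,-40],0,85],[[-19,-311,-70],0,85]]'
```

```text
time_s: 0.77
position: [0.3851, 0.2907, 0.2531]
tcp_rot: [0.072, 0.997, 0.0, -0.0]
ft_force: [-0.1, 0.1, 1.6]
finger_gap: 0.085
grip_force: 0.0
time_s: 1.43
position: [0.4845, -0.0016, 0.2529]
tcp_rot: [0.073, 0.997, 0.0, -0.0]
ft_force: [1.2, 0.5, 0.4]
finger_gap: 0.0852
grip_force: 0.0
time_s: 2.1
position: [0.4655, -0.3108, 0.1876]
tcp_rot: [0.074, 0.997, -0.001, 0.001]
ft_force: [0.8, -0.0, 0.7]
finger_gap: 0.085
grip_force: 0.0
```

```bash
python3 -m crank '[[[0,0,-20],0,85],[[0,0,-40],0,85],[[0,0,-60],0,85],[[0,0,-80],0,85],[[0,0,-100],0,85],[[0,0,-112],0,85],[[0,0,-112],0,85],[[0,0,-112],0,85]]'
python3 - <<'E'
from h import *
o=np.hstack([cv2.resize(ctrl.snapshot(n)[v:v+120,u:u+80,::-1],None,fx=5,fy=5,interpolation=cv2.INTER_CUBIC) for n,u,v in(("top",335,200),("side",290,220))])
cv2.imwrite("pics/g.png",o)
p=ctrl.sense()["position"]; print(p)
for n in("top","side"):print(n,px(n,p),px(n,p-[0,0,.01]))
E
```

```text
time_s: 2.77
position: [0.4654, -0.3069, 0.0742]
tcp_rot: [0.073, 0.997, 0.0, -0.0]
ft_force: [0.6, -0.2, 0.9]
finger_gap: 0.0849
grip_force: 0.0
[ 0.46626857 -0.30783374  0.07581784]
top [373.3388198  262.13118534] [372.85177622 262.54807254]
side [325.99592263 283.3027369 ] [325.98371488 287.2506362 ]
```

View pics/g.png

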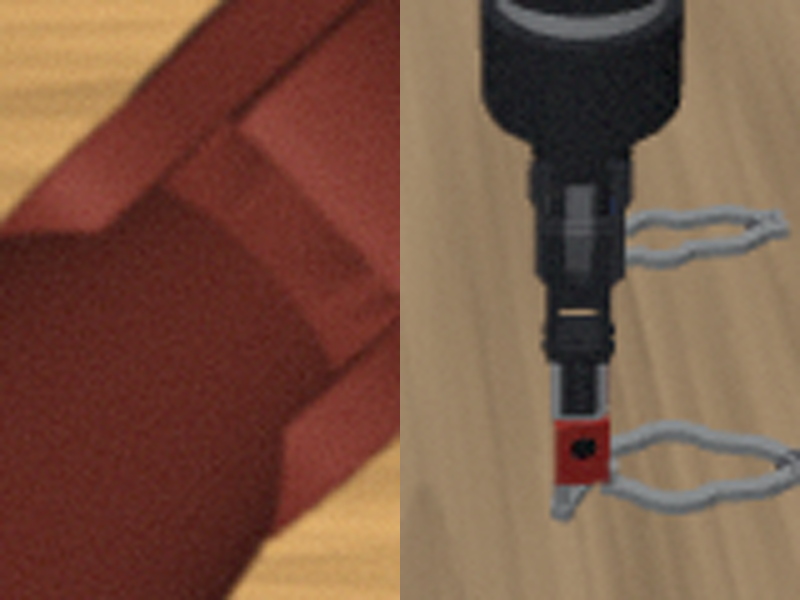

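The side view shows the near finger lined up in x with the red eye, with the hole at (583,447) in the crop. I'll go down in part and compare the readings.

```bash
python3 -m crank '[[[0,0,-6],0,85],[[0,0,-12],0,85],[[0,0,-18],0,85],[[0,0,-20],0,85],[[0,0,-20],0,85],[[0,0,-20],0,85],[[0,0,-20],0,85],[[0,0,-20],0,85]]'
python3 - <<'E'
from h import *
for i in range(4):
    s=ctrl.sense();print(s["time_s"],s["position"].round(4) if hasattr(s["position"],"round") else s["position"],s["ft_force"]);ctrl.snapshot("top")
E
```

```text
time_s: 3.53
position: [0.4658, -0.3075, 0.0548]
tcp_rot: [0.073, 0.997, -0.0, 0.0]
ft_force: [0.3, -1.3, 0.1]
finger_gap: 0.0851
grip_force: 0.0
3.5333 [ 0.4658 -0.3075  0.0548] [ 0.27695564 -1.30425683  0.13712845]
3.5833 [ 0.4659 -0.3074  0.0547] [-0.131508   -0.30990104  0.31365312]
3.6333 [ 0.4658 -0.3074  0.0547] [0.2976583  0.26656237 0.50500856]
3.6833 [ 0.4658 -0.3074  0.0547] [-0.01463402 -0.45815068 -0.42620189]
```

```bash
python3 -m crank '[[[0,-3,-5],0,85],[[0,-3,-10],0,85],[[0,-3,-14],0,85],[[0,-3,-14],0,85],[[0,-3,-14],0,75],[[0,-3,-14],0,65],[[0,-3,-14],0,60],[[0,-3,-14],0,55]]'
python3 -m crank '[[[0,0,0],0,50],[[0,0,0],0,44],[[0,0,0],0,38],[[0,0,0],0,32],[[0,0,0],0,26],[[0,0,0],0,20],[[0,0,0],0,14],[[0,0,0],0,10]]'
python3 - <<'E'
from h import *
o=cv2.resize(ctrl.snapshot("side")[230:350,270:400,::-1],None,fx=5,fy=5,interpolation=cv2.INTER_CUBIC)
cv2.imwrite("pics/g2.png",o)
s=ctrl.sense();print(s["position"],s["finger_gap"],s["grip_force"],s["ft_force"])
E
```

```text
time_s: 4.4
position: [0.4658, -0.3106, 0.041]
tcp_rot: [0.073, 0.997, -0.0, 0.0]
ft_force: [-0.7, 0.5, 3.8]
finger_gap: 0.0552
grip_force: 4.0
time_s: 5.07
position: [0.4664, -0.312, 0.0431]
tcp_rot: [0.073, 0.997, -0.002, 0.001]
ft_force: [-5.7, -0.5, 14.8]
finger_gap: 0.0108
grip_force: 47.4
[ 0.46634861 -0.31197134  0.04305902] 0.010969187589623362 47.83443510532379 [-5.82242517  0.80631348 17.99355684]
```

View pics/g2.png

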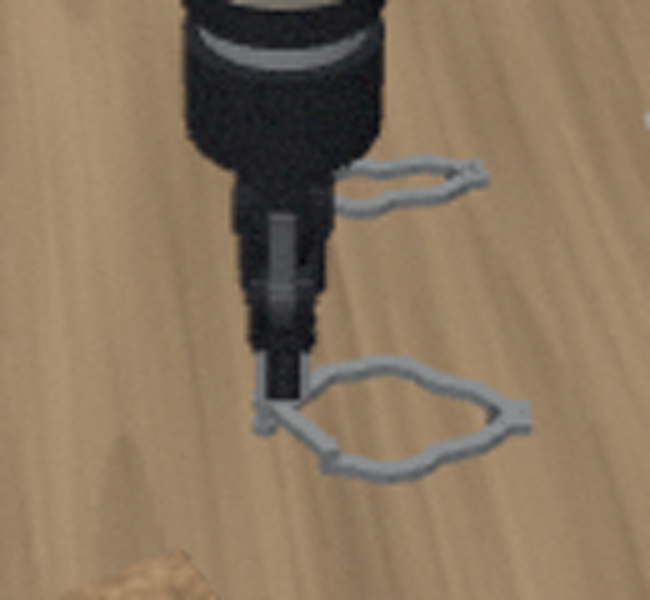

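The ring is spread with its eyes held between the fingers, and the bars show a wide opening at about (400,415). I'll ease the squeeze a little and lift.

```bash
python3 -m crank '[[[0,0,2],0,12],[[0,0,4],0,13],[[0,0,8],0,13],[[0,0,14],0,13],[[0,0,22],0,13],[[0,0,30],0,13],[[0,0,40],0,13],[[0,0,40],0,13]]'
python3 - <<'E'
from h import *
o=[cv2.resize(ctrl.snapshot("side")[210:330,270:400,::-1],None,fx=5,fy=5,interpolation=cv2.INTER_CUBIC)]
cv2.imwrite("pics/g3.png",o[0])
s=ctrl.sense();print(s["position"],s["finger_gap"],s["grip_force"],s["ft_force"],s["wrist_torque"])
E
```

```text
time_s: 5.78
position: [0.4667, -0.3113, 0.0833]
tcp_rot: [0.073, 0.997, -0.001, 0.001]
ft_force: [0.6, -0.4, -0.4]
finger_gap: 0.0131
grip_force: 26.2
[ 0.46645316 -0.31106668  0.08217594] 0.013302578755178178 26.20201975107193 [ 0.28234695 -0.07898493 -0.41846352] [ 0.01863568  0.0493753  -0.00494034]
```

View pics/g3.png

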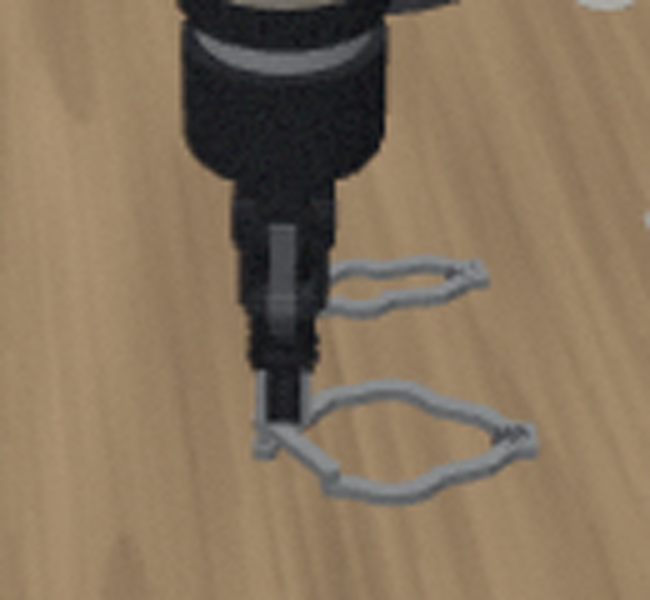

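```bash
python3 -m crank '[[[0,0,15],0,13],[[0,0,40],0,13],[[2,10,65],0,13],[[5,30,80],0,13],[[10,60,83],0,13],[[15,92,83],0,13],[[20,124,83],0,13],[[25,156,83],0,13]]'
python3 -m crank '[[[5,32,0],0,13],[[10,64,0],0,13],[[15,96,0],0,13],[[20,128,0],0,13],[[25,160,0],0,13],[[30,192,0],0,13],[[35,224,0],0,13],[[39,250,0],0,13]]'
python3 -m crank '[[[3,20,0],0,13],[[6,38,0],0,13],[[9,56,0],0,13],[[11,70,0],0,13],[[11,78,0],0,13],[[11,79,0],0,13],[[11,79,0],0,13],[[11,79,0],0,13]]'
python3 - <<'E'
from h import *
a=ctrl.snapshot("side");b=ctrl.snapshot("top")
cv2.imwrite("pics/s4.png",a[:,:,::-1]);cv2.imwrite("pics/t4.png",b[:,:,::-1])
f=lambda i,u,v:cv2.resize(i[v:v+100,u:u+100,::-1],None,fx=4,fy=4,interpolation=cv2.INTER_CUBIC)
cv2.imwrite("pics/g4.png",np.hstack([f(a,300,100),f(b,110,150)]))
s=ctrl.sense();p=s["position"];print(p,s["finger_gap"],s["grip_force"])
d=np.array([np.cos(.147),-np.sin(.147),0]);
for nm,k,z in(("pivot",.091,-.037),("mid",.041,-.037)):
    for n,u0,v0 in(("side",300,100),("top",110,150)): print(nm,n,(px(n,p+k*d+[0,0,z])-[u0,v0])*4)
for z in(.105,):
    for n,u0,v0 in(("side",300,100),("top",110,150)): print("tip",n,(px(n,[.579,.168,z])-[u0,v0])*4)
E
```

```text
time_s: 6.5
position: [0.4906, -0.1529, 0.1633]
tcp_rot: [0.073, 0.997, 0.0, 0.0]
ft_force: [0.9, 0.5, -1.4]
finger_gap: 0.0134
grip_force: 26.2
time_s: 7.17
position: [0.5296, 0.098, 0.1632]
tcp_rot: [0.073, 0.997, 0.0, -0.0]
ft_force: [-0.1, -0.3, -0.8]
finger_gap: 0.0133
grip_force: 26.2
time_s: 7.83
position: [0.5406, 0.1741, 0.1633]
tcp_rot: [0.073, 0.997, -0.0, -0.0]
ft_force: [-0.3, -0.5, -1.3]
finger_gap: 0.0131
grip_force: 26.2
[0.5407282  0.17392556 0.1634135 ] 0.013291640145120381 26.207495033740997
pivot side [253.35618083 230.97309658]
pivot top [192.69997721 127.28446397]
mid side [179.72323511 230.41033963]
mid top [174.00594532 217.08114459]
tip side [175.68178656 259.47504278]
tip top [188.12797793 229.75320322]
```

View pics/g4.png

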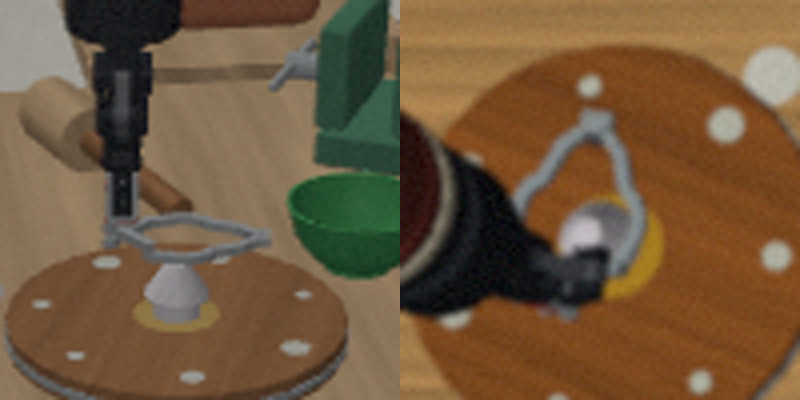

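The ring is over the tip in both views, with its pivot at crop (262,238) side and (597,120) top. That puts it about 4 mm further out in x and 2 mm towards −y than the model. I'll correct for this and lower it.

```bash
python3 -m crank '[[[-3,2,0],0,12],[[-3,2,0],0,12],[[-3,2,-6],0,12],[[-3,2,-12],0,12],[[-3,2,-18],0,12],[[-3,2,-24],0,12],[[-3,2,-27],0,12],[[-3,2,-27],0,12]]'
python3 -m crank '[[[0,0,-3],0,12],[[0,0,-6],0,12],[[0,0,-9],0,12],[[0,0,-11],0,12],[[0,0,-13],0,12],[[0,0,-13],0,12],[[0,0,-13],0,12],[[0,0,-13],0,12]]'
python3 - <<'E'
from h import *
a=ctrl.snapshot("side");b=ctrl.snapshot("top")
f=lambda i,u,v:cv2.resize(i[v:v+80,u:u+80,::-1],None,fx=5,fy=5,interpolation=cv2.INTER_CUBIC)
cv2.imwrite("pics/g5.png",np.hstack([f(a,310,125),f(b,120,160)]))
s=ctrl.sense();print(s["position"],s["finger_gap"],s["grip_force"],s["ft_force"],s["wrist_torque"])
E
```

```text
time_s: 8.6
position: [0.537, 0.1767, 0.1351]
tcp_rot: [0.073, 0.997, -0.0, -0.001]
ft_force: [0.1, -0.5, -1.7]
finger_gap: 0.0127
grip_force: 29.9
time_s: 9.27
position: [0.5378, 0.1767, 0.1236]
tcp_rot: [0.073, 0.997, 0.0, 0.0]
ft_force: [0.8, 0.1, -1.6]
finger_gap: 0.0128
grip_force: 29.9
[0.53781355 0.17673672 0.12363029] 0.012779086322391171 29.92731660604477 [-0.24592178 -0.2108516   0.50716447] [-0.02737402  0.07057047  0.01638073]
```

View pics/g5.png

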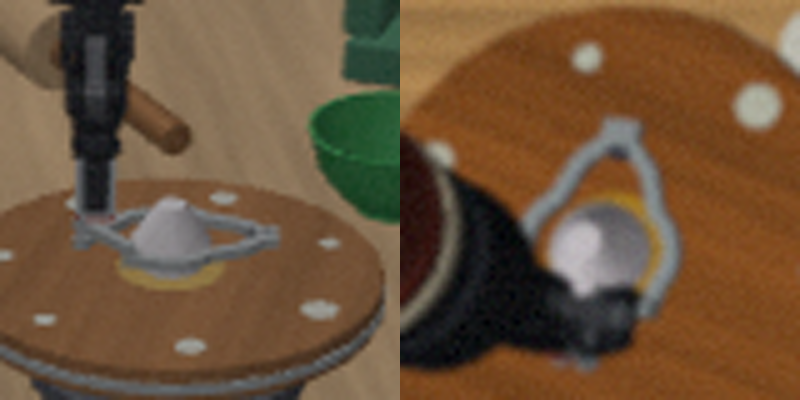

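The head already sits inside the ring's opening, with gaps on both sides and no contact force. I'll go on down.

```bash
python3 -m crank '[[[0,0,-2],0,12],[[0,0,-4],0,12],[[0,0,-6],0,12],[[0,0,-8],0,12],[[0,0,-10],0,12],[[0,0,-11],0,12],[[0,0,-12],0,12],[[0,0,-12],0,12]]'
```

```text
time_s: 10.03
position: [0.5376, 0.1767, 0.1111]
tcp_rot: [0.073, 0.997, 0.0, -0.0]
ft_force: [-0.2, 0.6, -1.5]
finger_gap: 0.0124
grip_force: 29.9
```

```bash
python3 -m crank '[[[-1,0,-1],0,12],[[-2,0,-1],0,16],[[-2,0,-1],0,24],[[-2,0,-1],0,34],[[-2,0,-1],0,44],[[-2,0,-1],0,54],[[-2,0,-1],0,66],[[-2,0,-1],0,80]]'
python3 -m crank '[[[0,0,0],0,85],[[0,0,0],0,85],[[0,0,0],0,85],[[0,0,0],0,85],[[0,0,0],0,85],[[0,0,0],0,85],[[0,0,0],0,85],[[0,0,0],0,85]]'
python3 - <<'E'
from h import *
a=ctrl.snapshot("side");b=ctrl.snapshot("top")
f=lambda i,u,v:cv2.resize(i[v:v+80,u:u+80,::-1],None,fx=5,fy=5,interpolation=cv2.INTER_CUBIC)
cv2.imwrite("pics/g6.png",np.hstack([f(a,310,125),f(b,120,160)]))
E
```

```text
time_s: 10.7
position: [0.5358, 0.1768, 0.1106]
tcp_rot: [0.073, 0.997, 0.0, 0.0]
ft_force: [0.6, -0.6, -0.3]
finger_gap: 0.0758
grip_force: 0.0
time_s: 11.37
position: [0.5357, 0.1767, 0.1104]
tcp_rot: [0.073, 0.997, 0.0, -0.0]
ft_force: [-0.3, -1.5, -0.5]
finger_gap: 0.0851
grip_force: 0.0
```

View pics/g6.png

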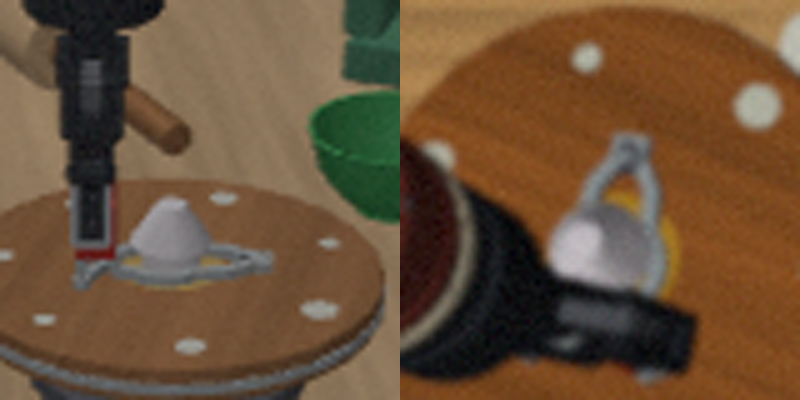

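The ring has closed around the neck and lies flat on the wheel. I'll retreat straight up.

```bash
python3 -m crank '[[[0,0,5],0,85],[[0,0,15],0,85],[[0,0,30],0,85],[[0,0,50],0,85],[[0,0,75],0,85],[[0,0,100],0,85],[[0,0,125],0,85],[[0,0,125],0,85]]'
python3 - <<'E'
from h import *
a=ctrl.snapshot("side")
f=lambda i,u,v:cv2.resize(i[v:v+80,u:u+80,::-1],None,fx=5,fy=5,interpolation=cv2.INTER_CUBIC)
cv2.imwrite("pics/g7.png",np.hstack([f(a,310,125),f(a,300,230)]))
E
```

```text
time_s: 12.13
position: [0.5377, 0.1769, 0.2422]
tcp_rot: [0.073, 0.997, 0.001, 0.004]
ft_force: [0.3, 0.6, 0.3]
finger_gap: 0.085
grip_force: 0.0
```

View pics/g7.png

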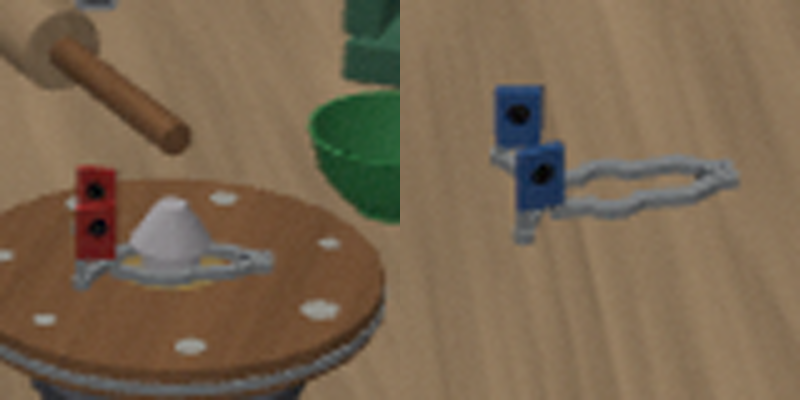

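The red-eyed ring is closed and flat in the groove, the gripper is clear, and the blue-eyed ring hasn't moved.

```bash
python3 -c "
from station import ctrl
print(ctrl.close_job())"
```

```text
the job is handed in; nothing more can be done
None
```

The job is handed in: the last pictures show the red-eyed ring closed and lying flat in the spindle's groove, the gripper clear of it and the blue-eyed ring undisturbed; the hand-in call returned no verdict.

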